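Load a resin block in the compression cell by its capstan

TASK

Wind the spoked capstan of the compression cell clockwise (seen from above), pushing spoke after spoke in front of the clear guard, until the amber block is squeezed against the spring gauge and the gauge's orange pointer rests in the green band. Do not let the pointer reach the red marks, do not push the block, the gauge's jaw or its pointer with the robot, and leave the other things on the table where they are; finish clear of everything.

Things in the scene. Friction and masses are not known exactly. Their poses are not given: they have to be found in the camera images.
- press: Compression cell fixed to the table: dark base plate 200 x 470 x 20 mm. Origin: on the table, under the point 20 mm in front of the plate's middle; x points away from the robot (at zero yaw), y along the row of mechanisms. In its frame (mm): gearbox with capstan at (0, 140), channel with the block along x = 0, round gauge dial at (0, -165). Beside capstan and guard nothing is above z 91.
- hub (a point): Point on the capstan's vertical axis at the mid-height of its spokes, at (0, 140, 110) mm in the cell's frame. Red hub 42 mm diameter, top 12 mm above this point. Four level steel spokes 90 degrees apart, 11 mm thick, end in red balls of 19 mm centred 86 mm from the axis. The starting angle of the spokes is not told: look or feel for it.
- gearbox_top (a point): Top of the dark gearbox (100 x 120 mm) on the capstan's axis, 40 mm below the spokes' centre line. Turned clockwise seen from above (spokes in front of the hub move to +y of the cell) the capstan drives the ram to -y by 6 mm per rad. A brake holds it wherever it is left, also under load. A push 65 mm from the axis takes about 4 N unloaded, 6 N at the green band.
- guard_edge (a point): Middle of the yellow front edge of the clear guard plate (4 mm thick, underside 128 mm above the table) that covers the rear of the capstan over x = 28 to 118, y = 30 to 250 mm of the cell's frame, on two posts at its rear corners. Spokes can be pushed only in front of this edge, each for a good third of a turn at most.
- ram: Steel jaw driven by the capstan, a plate 34 x 12 x 30 mm on a rod; origin at the centre of its working face, which looks to -y of the cell, 52 mm above the table.
- block: Loose amber resin block, 34 x 40 (along y of the cell) x 45 mm, origin at the centre of its underside, standing in the channel (floor 30 mm above the table). At the start there are 6 to 15 mm of slack in all between ram, block and gauge jaw.
- plunger: Brass jaw of the spring gauge, a plate 34 x 12 x 30 mm on a rod that slides to -y of the cell against a spring of 1 N per mm, travel 30 mm. Origin at the centre of its face, which looks to +y; at the start it rests at (0, -45, 52) mm in the cell's frame, pointer at zero. The green band is 18 to 22 mm of its travel, the red marks begin at 25 mm.
- dial (a point): Centre of the white gauge dial, 160 mm diameter, at (0, -165, 84) mm in the cell's frame. Seen from above and counted anticlockwise from the cell's x axis, the pointer points to 225 degrees at zero, 156 at mid green and from 138 at red: it turns clockwise 0.06 rad per mm of jaw travel.
- green_mark (a point): Middle of the green band on the dial, 66 mm from the dial's centre.
- pointer: Orange pointer of the dial, 70 mm long, 87 to 91 mm above the table. Origin at the dial's centre; its own x axis lies along the cell's x axis at zero and turns clockwise with the pointer.
- bottle: Amber bottle, 40 mm diameter, 75 mm tall, origin under its centre. Leave alone.
- driver: Screwdriver 160 mm long lying on the table. Leave alone.
- tray: Grey tray 100 x 140 x 25 mm, origin under its centre, holding the spare block. Leave alone.
- spare: Clear spare block 34 x 40 x 45 mm standing in the tray. Leave alone.
- lensmount: Lens in a black ring on a post, 126 mm tall, foot 60 mm diameter. Leave alone.
- notebook: Paper notebook 200 x 150 x 12 mm. Leave alone.
- ctrlbox: Ivory control box 90 x 120 x 60 mm with a switch. Leave alone.
Things that resemble listed ones, but are neither listed nor needed, are in the scene too. What is meant by the block is not black, blue or purple, and is the smaller of those in its own colour.

How it is judged:
On the way:
1. the slack is taken up: the block bears on the gauge jaw and the pointer has left zero (jaw pushed in by 2 mm) (distance of plunger from where it was at the start of the episode above 0.002 m and contact force between block and plunger above 1 N), for 0.05 s.
At the end, for the whole second after the job is handed in: The gauge jaw stays pushed in by 20 mm, give or take 2.5 mm (pointer in the green band), with the upright block squeezed at over 10 N between ram and jaw, everything at rest and the robot clear of the cell (y of plunger in the frame of press between -0.0675 and -0.0625 m and contact force between ram and block above 10 N and contact force between block and plunger above 10 N and linear speed of ram below 0.002 m/s and linear speed of block below 0.004 m/s and angle between block's own z axis and vertical below 0.12 rad); the robot touches nothing.
It fails at once if the gauge is overloaded: jaw pushed in more than 25 mm, pointer in the red (y of plunger in the frame of press below -0.07 m).
It fails at once if the robot pushes the block or the gauge's jaw or pointer (contact force between any of the fingers, the arm and block above 1 N or contact force between any of the fingers, the arm and plunger above 1 N or contact force between any of the fingers, the arm and pointer above 1 N).
It fails at once if another thing on the table is shifted by more than 20 mm (distance of any of bottle, driver, tray, spare, lensmount, notebook, ctrlbox from where it was at the start of the episode above 0.02 m).
It also fails if it takes over 72 s, if anything falls off the work surface, if the arm or the gripper's body presses on something with over 40 N, if the wrist force passes 120 N, or if a joint passes its speed limit or range.

ROBOT

A 7-joint arm with a two-finger parallel gripper is mounted at the origin on the work surface. World frame = base frame: x ahead of the robot, y to its left, z up, the work surface at z = 0. Lengths are in m, angles in rad, forces in N, time in s.
With the tool pointing down it reaches from about 0.425 to 0.925 m from the base axis. Payload 6.8 kg.
Tool frame: the origin (TCP) lies between the finger pads; the fingertips stand 14 mm ahead of it and the grasp point (between the pads) lies 5 mm behind it; z points along the fingers, y is the direction in which the jaws open and shut (so a half turn about z gives the same grasp; the last joint's range is limited). The gripper opens to 85 mm and grips with 20 to 120 N. Pads are 22 mm wide; open, the fingers measure 114 mm over their backs; the gripper's body (76 mm by 85 mm) begins 54 mm behind the grasp point. The pads swing forward as they close: fully open they stand 13 mm farther back than shut.
Start: joints at [-1.23, 0.477, 0.022, 1.555, -0.011, 1.109, -0.083], TCP at [0.293, 0.608, 0.245] pointing down, gripper open.
Joint ranges: [-2.96, 2.96], [-0.34, 2.1], [-1.41, 1.46], [0.24, 2.44], [-1.37, 4.51], [0.17, 1.92], [-2.96, 2.96]. Speed limits (rad/s): [2.39, 2.39, 3.14, 3.14, 3.14, 3.14, 3.14].

INTERFACE

Orientations are given as a unit quaternion [w, x, y, z].
In Python, from station import bot gives the robot as it stands.
- The arm moves only by the shell command python3 -m crank 'ROWS' [FORCE]. ROWS is JSON, a list of rows, each a list of 3 entries, a list of its own where there are three numbers: the shift along the tool's x, y, z in m, then the turn, a rotation vector about the tool's x, y, z in degrees, then the finger opening in m, from 0 to 0.0854. A call has 1 to 10 rows; each row shifts and turns the commanded pose from where the row before left it, along the tool's axes as they then stand; what a row does not reach is not made up. A row lasts 1/8 s, in which the tool goes at most 62.5 mm and 10.7 degrees, less where a joint would pass 70% of its speed; a pose out of reach is approached as far as the arm can. A call is refused whole if a number of a shift passes 0.0625 or a number of a turn 10.7, either way. A call with a gripper value outside its range is refused whole. The fingers move at their own pace and stop on an object; FORCE is the grip in N (left out, the last holds). Time passes only in rows, so rows that do not move let the fingers close. It gives the time, the measured TCP pose, the force and the opening at its end, in the units of the state.
- bot.get_obs(): the state, without advancing time (a new reading comes with each control period).
- bot.read_camera(name): name is "side" or "top"; returns (picture, depth): 384x512x3 uint8, red, green, blue; 384x512 float32, m along the optical axis (not along the pixel's ray), 0 where there is no reading.
- bot.calibration(name): a dict with "fx", "fy", "cx", "cy" (pixels), "extrinsics" (4x4, takes a point from camera to world coordinates). Camera axes: x right, y down, z forward; pixel columns grow to the right and rows downward; lengths in m; the calibration is good to about 2 mm. A picture is of the moment at which its call begins. calibration takes no time and is no camera call.
- bot.hand_in(): hands the job in, once; it reports no verdict.
The state is a dict: "t": time; "q": joint angles; "joint_vel": joint speeds; "joint_torque": joint torques, N m; "eef_pos": TCP position; "tool_rot": TCP orientation; "contact_force": force on the tool from outside, world axes, zero at the start; "torque": the same for the moment, N m; "gripper_width": opening from 0.0 (shut) to 1.0 (fully open).
Only numpy, scipy, OpenCV 4.12 (cv2) and the standard library are available. Lean on these libraries where they do the work, as an engineer would, in place of code of your own. Each camera call takes 0.05 s, during which the arm holds its last target.

## Working session

There is one attempt and no reset: what is moved stays moved. The work goes in short steps, Python scripts to look and compute and a shell command to move; the robot and the scene stay as the last step left them, time stands still between calls to the robot, and variables do not carry over. Pictures are saved under pics/ and viewed, and the job is handed in when it is done.

```bash
ls; mkdir -p pics; cat > h.py <<'E'
from station import bot
import numpy as np, cv2, json
def snap(n):
    im,d=bot.read_camera(n); return im.copy(),d.copy()
def save(name,im,s=1.5):
    cv2.imwrite('pics/'+name,cv2.cvtColor(cv2.resize(im,None,fx=s,fy=s,interpolation=cv2.INTER_CUBIC),cv2.COLOR_RGB2BGR))
def w(n,u,v,z):
    c=bot.calibration(n);T=np.array(c['extrinsics'])
    return (T@np.array([(u-c['cx'])/c['fx']*z,(v-c['cy'])/c['fy']*z,z,1]))[:3]
def proj(n,P):
    c=bot.calibration(n);T=np.linalg.inv(np.array(c['extrinsics']))
    p=T@np.append(P,1);return c['fx']*p[0]/p[2]+c['cx'],c['fy']*p[1]/p[2]+c['cy']
E
python3 - <<'E'
from h import *
for n in('top','side'):
    im,d=snap(n);save(n+'0.png',im);np.savez('pics/'+n+'0.npz',im=im,d=d)
    c=bot.calibration(n);print(c)
print(bot.get_obs())
E
```

```text
pics
{'fx': 405.9084302722651, 'fy': 405.9084302722651, 'cx': 251.32358253562577, 'cy': 189.20297482871126, 'extrinsics': array([[-0.02915438, -0.99577327,  0.08709544,  0.46016799],
       [-0.99951907,  0.02996297,  0.00799079,  0.00792684],
       [-0.01056666, -0.08682059, -0.99616792,  1.46244619],
       [ 0.        ,  0.        ,  0.        ,  1.        ]])}
{'fx': 422.63570240839636, 'fy': 422.63570240839636, 'cx': 254.22356935230405, 'cy': 192.83656205863412, 'extrinsics': array([[ 0.88163913, -0.32403077,  0.34309838,  0.12318981],
       [-0.47159917, -0.63190832,  0.61504967, -0.85620585],
       [ 0.0175117 , -0.70405677, -0.70992775,  1.10533801],
       [ 0.        ,  0.        ,  0.        ,  1.        ]])}
{'t': 0.1, 'q': array([-1.23007611,  0.47773761,  0.02233011,  1.55635207, -0.01145592,
        1.10929979, -0.08309637]), 'joint_vel': array([-0.00073784, -0.00208159,  0.00020209, -0.00083613, -0.00143241,
       -0.00049476,  0.00184391]), 'joint_torque': array([ 3.62933788e-03, -5.97757208e+01,  1.61337074e+00, -2.81954491e+01,
        1.28210010e-02,  5.01512404e-03, -2.71977922e-05]), 'eef_pos': array([0.29267505, 0.60768026, 0.24440938]), 'tool_rot': array([-1.08997031e-04,  2.22504676e-01,  9.74931266e-01, -8.27241867e-04]), 'contact_force': array([-0.2800764 , -0.17121824,  0.05098321]), 'torque': array([-0.01669359,  0.02435019,  0.01690825]), 'gripper_width': 1.0038026297744909}
```

View pics/top0.png

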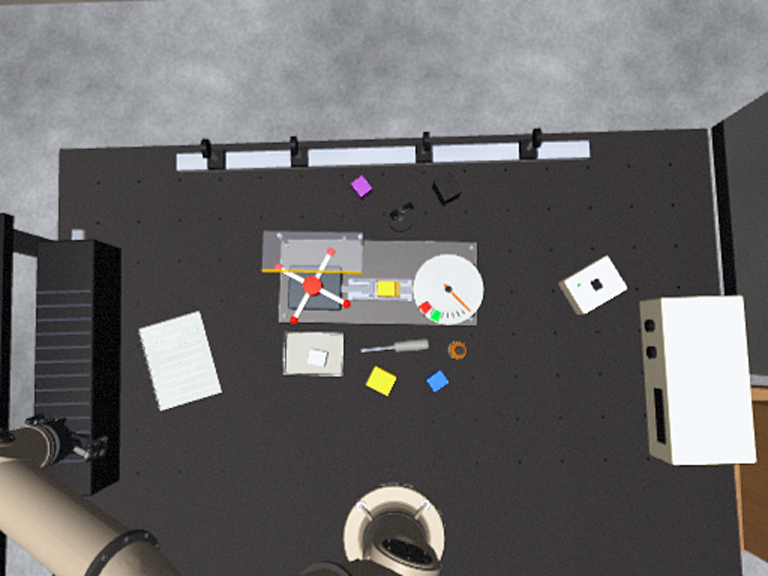

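View pics/side0.png

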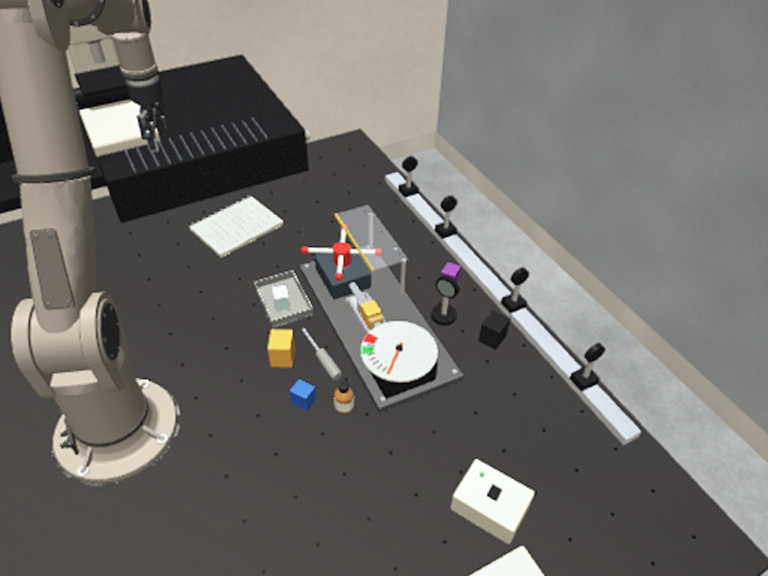

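The top view shows the capstan hub at (312,286), with spokes ending at balls (294,320), (346,303), (331,251) and (279,267). The guard edge runs along row 271 and the dial is centred near (448,290). There are two amber blocks: the one in the channel at (387,288) and a larger one on the open table at (380,380). The block in the channel is the one meant, and I never touch it. Next I measure the cell.

```bash
cat > m.py <<'E'
from h import *
def red(n,im,d,zlo=.095,zhi=.135):
    hsv=cv2.cvtColor(im,cv2.COLOR_RGB2HSV)
    m=(((hsv[...,0]<6)|(hsv[...,0]>174))&(hsv[...,1]>170)&(hsv[...,2]>90)).astype(np.uint8)
    k,l,s,c=cv2.connectedComponentsWithStats(m)
    out=[]
    for i in range(1,k):
        if s[i,4]<6: continue
        z=np.median(d[l==i]); out.append((c[i].round(1),int(s[i,4]),w(n,*c[i],z).round(4)))
    return out
if __name__=='__main__':
    for n in('top','side'):
        f=np.load('pics/%s0.npz'%n);im,d=f['im'],f['d']
        print(n)
        for o in red(n,im,d):print(*o)
        save(n+'crop.png',im[145:230,165:335] if n=='top' else im[130:280,165:315],4)
    f=np.load('pics/top0.npz');im,d=f['im'],f['d']
    hsv=cv2.cvtColor(im,cv2.COLOR_RGB2HSV)
    m=((hsv[...,1]<40)&(hsv[...,2]>190)).astype(np.uint8);m[:,:270]=0;m[:,330:]=0;m[:150]=0;m[225:]=0
    (cx,cy),r=cv2.minEnclosingCircle(np.argwhere(m)[:,::-1].astype(np.float32));z=np.median(d[m>0]);print('dial',cx,cy,r,w('top',cx,cy,z),r*z/405.9)
    f=np.load('pics/side0.npz');im,d=f['im'],f['d']
    hsv=cv2.cvtColor(im,cv2.COLOR_RGB2HSV)
    m=((hsv[...,1]<40)&(hsv[...,2]>190)).astype(np.uint8);m[:210]=0;m[262:]=0;m[:,:235]=0;m[:,295:]=0
    v,u=np.nonzero(m);P=np.array([w('side',a,b,d[b,a]) for a,b in zip(u,v)]);print('side dial',P.min(0),P.max(0),np.median(P,0))
E
python3 m.py
```

```text
top
[207.6 189.8] 117 [0.5796 0.1637 0.122 ]
[230.6 202.2] 19 [0.5364 0.0885 0.1193]
[283.2 204.4] 31 [ 0.5255 -0.0875  0.0853]
[195.4 213.2] 18 [0.5034 0.2062 0.1181]
side
[227.7 168. ] 125 [0.5787 0.1558 0.1112]
[202.7 166. ] 18 [0.5042 0.204  0.1126]
[225.7 184.3] 15 [0.5365 0.0837 0.1125]
[246.5 225.4] 25 [ 0.5273 -0.087   0.0827]
dial 297.56817626953125 188.5 29.500181198120117 [ 0.57826837 -0.13840279  0.08496836] 0.100391895
side dial [ 0.12318981 -0.85620585  0.01777318] [0.64560561 0.01721921 1.10533801] [ 0.56906061 -0.14570167  0.08282557]
```

View pics/topcrop.png

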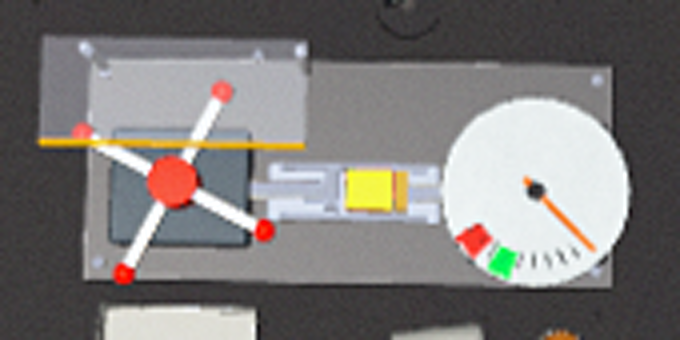

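View pics/sidecrop.png

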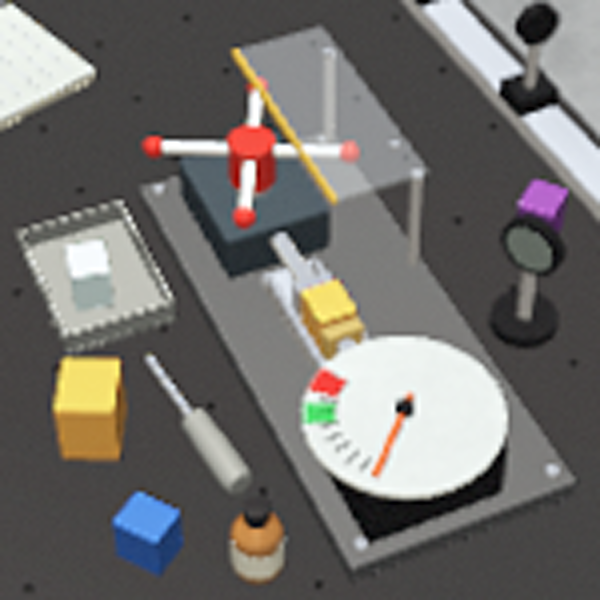

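```bash
python3 - <<'E'
from h import *
c=bot.calibration('top');T=np.array(c['extrinsics'])
def ray(n,u,v,h):
    c=bot.calibration(n);T=np.array(c['extrinsics']);r=T[:3,:3]@np.array([(u-c['cx'])/c['fx'],(v-c['cy'])/c['fy'],1]);return T[:3,3]+r*(h-T[2,3])/r[2]
hub=[ray('top',207.6,189.8,.122),ray('side',165+252/4,130+137/4,.122)]
dial=[ray('top',165+536/4,145+188/4,.09),ray('side',165+404/4,130+406/4,.09)]
print(hub,dial)
for h,d in zip(hub,dial): e=h-d;print(np.hypot(*e[:2]),np.degrees(np.arctan2(-e[0],e[1])))
# guard edge ends
for u,v in((40,142),(305,146)):print('guard',ray('top',165+u/4,145+v/4,.132))
E
```

```text
[array([0.57974014, 0.16377237, 0.122     ]), array([0.58316066, 0.16220312, 0.122     ])] [array([ 0.56579528, -0.14224675,  0.09      ]), array([ 0.56669581, -0.14231088,  0.09      ])]
0.30633668339413933 -2.6090823936646386
0.30495879830615746 -3.094926829255575
guard [0.61291556 0.26975995 0.132     ]
guard [0.60296768 0.05105158 0.132     ]
```

```bash
python3 -m crank '[[[0,0,0],[0,0,-8.6],0],[[0,0,0],[0,0,-8.6],0],[[0,0,0],[0,0,-8.5],0],[[0,0,0],[0,0,0],0]]' 40; python3 - <<'E'
from h import *
from scipy.spatial.transform import Rotation as R
o=bot.get_obs();q=o['tool_rot'];print(o['t'],o['q'],R.from_quat(q[[1,2,3,0]]).as_matrix().round(3),o['eef_pos'],o['gripper_width'])
E
```

```text
t: 0.6
eef_pos: [0.2929, 0.6078, 0.2448]
tool_rot: [-0.0, 0.001, 1.0, -0.0]
contact_force: [-0.3, 0.3, -0.4]
gripper_width: 0.143
0.6 [-1.16217041  0.47955367 -0.07379363  1.55056877  0.03760251  1.11384358
  0.32473422] [[-1.     0.002 -0.001]
 [ 0.002  1.    -0.001]
 [ 0.001 -0.001 -1.   ]] [0.29289097 0.60780838 0.24478317] 0.14344241035115546
```

```bash
python3 -m crank '[[[-0.029,-0.05,0],[0,0,0],0],[[-0.029,-0.05,0],[0,0,0],0],[[-0.029,-0.05,0],[0,0,0],0],[[-0.029,-0.05,0],[0,0,0],0],[[-0.029,-0.05,0],[0,0,0],0],[[-0.029,-0.05,0],[0,0,0],0],[[-0.029,-0.05,0],[0,0,0],0],[[-0.029,-0.05,0],[0,0,0],0],[[-0.029,-0.05,0],[0,0,0],0],[[-0.029,-0.05,0],[0,0,0],0]]'; python3 -m crank '[[[0,0,0.02],[0,0,0],0],[[0,0,0.02],[0,0,0],0],[[0,0,0],[0,0,0],0]]'; python3 - <<'E'
from h import *
for n in('top','side'):
    im,d=snap(n);save(n+'1.png',im[110:250,140:340] if n=='top' else im[80:280,165:365],4 if n=='top' else 3)
print(bot.get_obs()['q'])
E
```

```text
t: 1.85
eef_pos: [0.5834, 0.1065, 0.2453]
tool_rot: [0.0, 0.002, 1.0, 0.0]
contact_force: [0.7, 1.3, -0.4]
gripper_width: -0.002
t: 2.22
eef_pos: [0.5815, 0.1078, 0.2037]
tool_rot: [-0.002, 0.001, 1.0, -0.0]
contact_force: [-0.6, 0.2, 0.3]
gripper_width: 0.001
[-0.38827583  0.38308667  0.12753263  1.80573199 -0.05819291  0.95628089
  1.33291643]
```

View pics/top1.png

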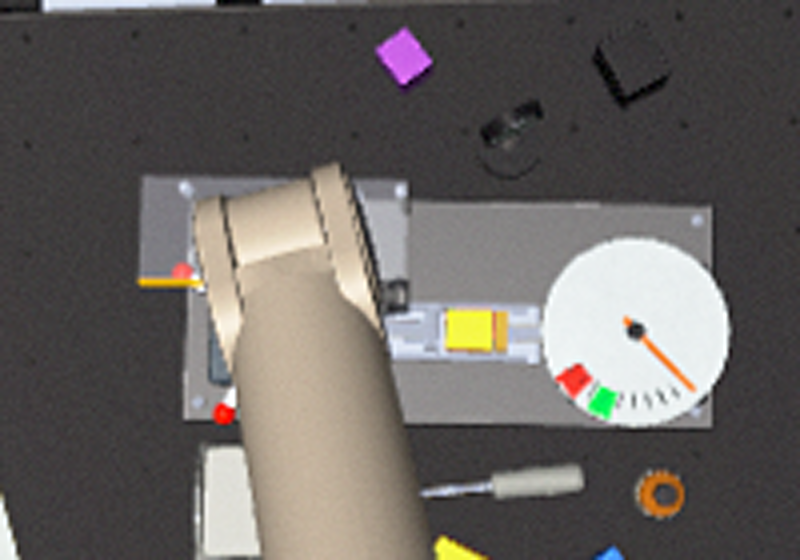

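View pics/side1.png

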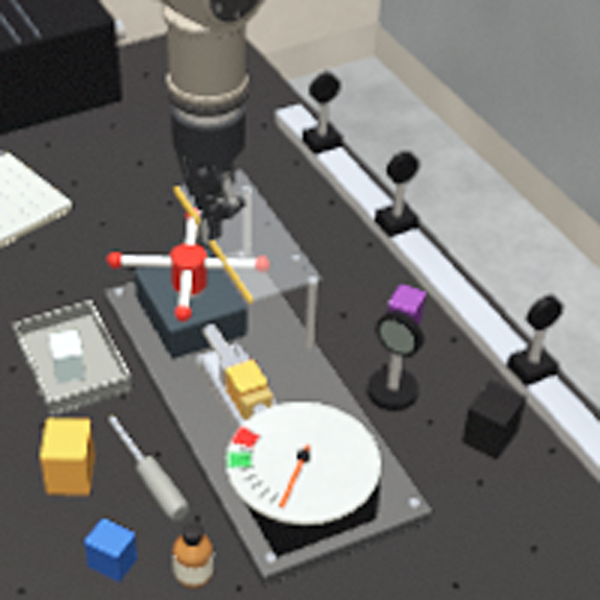

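```bash
python3 - <<'E'
from h import *
o=bot.get_obs();p=o['eef_pos'];print(p,proj('side',p-[0,0,.014]),np.array(proj('side',[.581,.163,.122])))
E
python3 -m crank '[[[0,0,0.03],[0,0,0],0],[[0,0,0.03],[0,0,0],0],[[0,0,0],[0,0,0],0]]'; python3 - <<'E'
from h import *
n='side';im,d=snap(n);save(n+'2.png',im[110:230,180:320],5)
E
```

```text
[0.5828396  0.10826689 0.20568336] (np.float64(234.41377176977852), np.float64(158.0679092967083)) [227.34515311 164.3012099 ]
t: 2.7
eef_pos: [0.5817, 0.1081, 0.1444]
tool_rot: [-0.001, 0.0, 1.0, -0.0]
contact_force: [-0.2, 0.1, 0.9]
gripper_width: 0.001
```

View pics/side2.png

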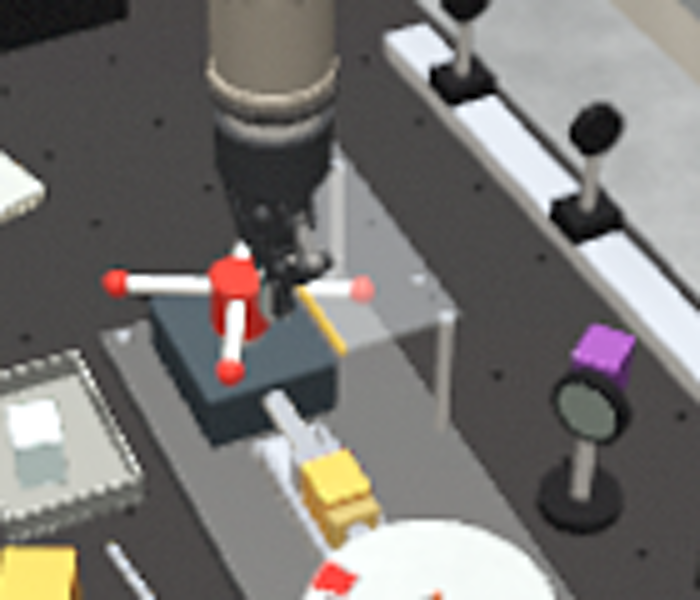

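The fingertip at crop (285,310) is between the hub and the guard edge at (320,320), and clear of both. I'll lower it to spoke height.

```bash
python3 -m crank '[[[0.001,0,0.012],[0,0,0],0],[[0,0,0.012],[0,0,0],0],[[0,0,0.012],[0,0,0],0],[[0,0,0],[0,0,0],0]]'; python3 - <<'E'
from h import *
n='side';im,d=snap(n);save(n+'3.png',im[110:230,180:320],5)
E
```

```text
t: 3.25
eef_pos: [0.5809, 0.1079, 0.1081]
tool_rot: [-0.001, 0.0, 1.0, -0.0]
contact_force: [-0.3, -0.1, 0.1]
gripper_width: 0.006
```

View pics/side3.png

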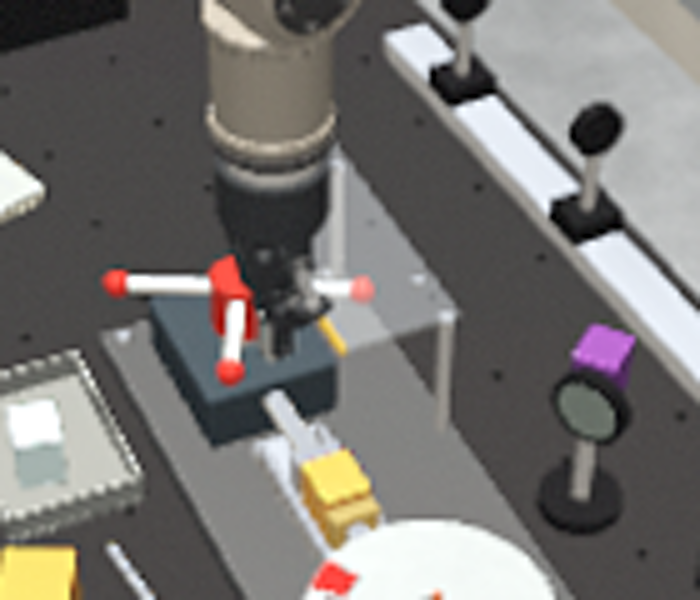

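```bash
python3 -m crank '[[[0.0096,0.0008,0],[0,0,0],0],[[0.0093,0.0025,0],[0,0,0],0],[[0.0087,0.0041,0],[0,0,0],0],[[0.0079,0.0055,0],[0,0,0],0],[[0.0068,0.0068,0],[0,0,0],0],[[0.0055,0.0079,0],[0,0,0],0]]'; python3 - <<'E'
from h import *
n='side';im,d=snap(n);save(n+'4.png',im[110:270,180:320],4)
E
```

```text
t: 4.05
eef_pos: [0.5354, 0.1347, 0.1106]
tool_rot: [0.002, 0.001, 1.0, -0.0]
contact_force: [4.7, -4.1, 1.9]
gripper_width: 0.001
```

View pics/side4.png

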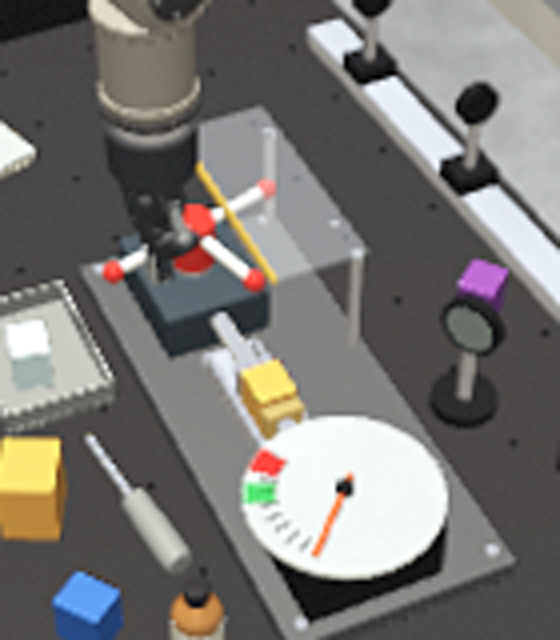

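The push works: the front spoke's ball is at crop (112,271), the fist is behind it, and the pointer is still at zero.

```bash
python3 -m crank '[[[0.004,0.0087,0.001],[0,0,0],0],[[0.0025,0.0093,0.001],[0,0,0],0],[[0.0008,0.0096,0],[0,0,0],0],[[-0.0008,0.0096,0],[0,0,0],0],[[-0.0025,0.0093,0],[0,0,0],0],[[-0.004,0.0087,0],[0,0,0],0],[[-0.0055,0.0079,0],[0,0,0],0],[[-0.0068,0.0068,0],[0,0,0],0]]'; python3 - <<'E'
from h import *
n='side';im,d=snap(n);save(n+'5.png',im[110:270,180:320],4)
E
```

```text
t: 5.1
eef_pos: [0.5438, 0.203, 0.1064]
tool_rot: [-0.003, 0.001, 1.0, -0.002]
contact_force: [-2.4, -5.6, 0.4]
gripper_width: 0.003
```

View pics/side5.png

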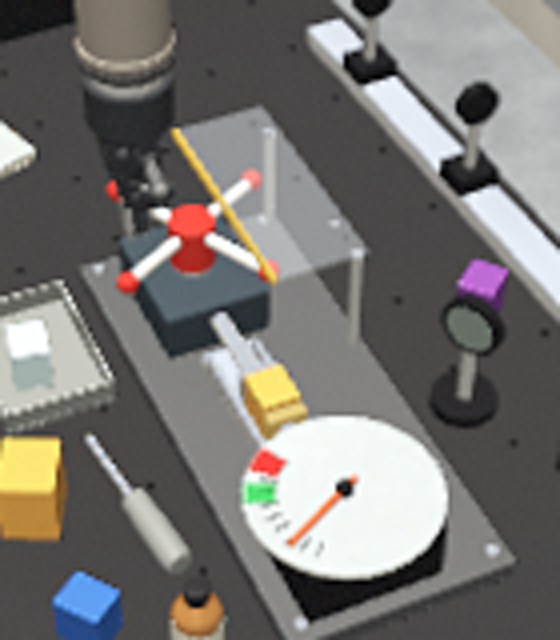

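```bash
cat > g.py <<'E'
from h import *
HUB=np.array([.581,.163]);DI=np.array([.5662,-.1423]);YAW=np.radians(-2.8)
def ray(n,u,v,h):
    c=bot.calibration(n);T=np.array(c['extrinsics']);r=T[:3,:3]@np.array([(u-c['cx'])/c['fx'],(v-c['cy'])/c['fy'],1]);return T[:3,3]+r*(h-T[2,3])/r[2]
def cell(p,o):
    a=-YAW;d=p[:2]-o;return np.array([np.cos(a)*d[0]-np.sin(a)*d[1],np.sin(a)*d[0]+np.cos(a)*d[1]])
def look(tag=None,n='side'):
    im,d=snap(n);hsv=cv2.cvtColor(im,cv2.COLOR_RGB2HSV)
    H,S,V=[hsv[...,i].astype(int) for i in range(3)]
    pts=[]
    for v,u in np.argwhere((H>=4)&(H<=14)&(S>110)&(V>110)):
        p=cell(ray(n,u,v,.089),DI)
        if .012<np.hypot(*p)<.075: pts.append(p)
    pts=np.array(pts);
    if len(pts)>5:
        a=np.degrees(np.arctan2(*np.median(pts/np.linalg.norm(pts,axis=1)[:,None],0)[::-1]))%360
        print(n,'pointer',round(a,1),'mm',round((225-a)/np.degrees(.06),2),len(pts))
    for v0,u0,A in[(c[1],c[0],s[4]) for c,s in (lambda r:zip(r[3][1:],r[2][1:]))(cv2.connectedComponentsWithStats((((H<4)|(H>175))&(S>150)&(V>90)).astype(np.uint8)))]:
        if A<5: continue
        p=cell(ray(n,u0,v0,.11),HUB);r=np.hypot(*p)
        if .07<r<.1: print(' ball phi',round(np.degrees(np.arctan2(-p[0],-p[1])),1),'r',round(r,4))
    if tag: save(tag,im[110:270,180:320],4)
if __name__=='__main__':
    import sys;look(sys.argv[1] if len(sys.argv)>1 else None);look(n='top');o=bot.get_obs();print(o['t'],o['eef_pos'],o['contact_force'])
E
python3 g.py
```

```text
side pointer 205.4 mm 5.69 24
 ball phi 151.0 r 0.0892
 ball phi 62.7 r 0.0875
top pointer 202.6 mm 6.53 26
 ball phi -118.7 r 0.0877
 ball phi 64.9 r 0.088
5.25 [0.54445552 0.20440616 0.10649295] [-3.15825958 -3.39190085 -1.41303095]
```

Pointer is about 6 mm in, so about 14 mm (134° of capstan) remains. I'll back off, lift over, and take the next spoke.

```bash
python3 -m crank '[[[0.008,-0.008,0],[0,0,0],0],[[0,0,-0.025],[0,0,0],0],[[0,0,-0.025],[0,0,0],0],[[0,-0.03,0],[0,0,0],0],[[-0.01,-0.03,0],[0,0,0],0],[[-0.012,-0.02,0],[0,0,0],0],[[0,0,0],[0,0,0],0]]'; python3 g.py side6.png
```

```text
t: 6.12
eef_pos: [0.5609, 0.1157, 0.158]
tool_rot: [0.001, 0.002, 1.0, 0.0]
contact_force: [-1.1, 0.9, 0.1]
gripper_width: -0.002
side pointer 205.4 mm 5.69 24
 ball phi 153.8 r 0.089
 ball phi 62.7 r 0.0875
top pointer 202.9 mm 6.44 27
 ball phi -117.4 r 0.0873
 ball phi 153.6 r 0.0892
6.225 [0.55990999 0.11842226 0.15762327] [-0.35394578  0.08375345 -1.0879683 ]
```

View pics/side6.png

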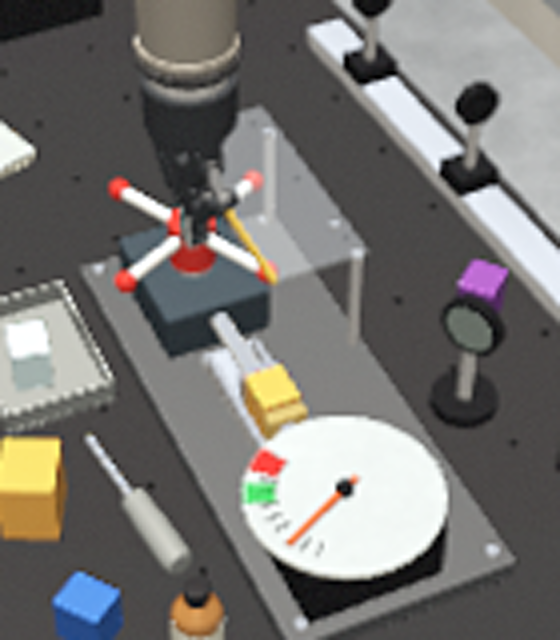

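```bash
python3 -m crank '[[[0.001,-0.005,0.014],[0,0,0],0],[[0,0,0.018],[0,0,0],0],[[0,0,0.018],[0,0,0],0],[[0,0,0],[0,0,0],0]]'; python3 g.py
```

```text
t: 6.72
eef_pos: [0.5577, 0.1125, 0.1049]
tool_rot: [-0.002, -0.0, 1.0, -0.001]
contact_force: [0.8, 0.0, -0.4]
gripper_width: -0.002
side pointer 205.4 mm 5.69 24
 ball phi 153.8 r 0.089
 ball phi 62.7 r 0.0875
top pointer 202.9 mm 6.44 27
 ball phi -117.3 r 0.0877
 ball phi 153.5 r 0.0892
6.825 [0.55914236 0.11267667 0.10687415] [ 0.26123041  0.72668433 -0.23960426]
```

```bash
python3 -m crank '[[[0.0083,0.0048,0],[0,0,0],0],[[0.0073,0.0062,0],[0,0,0],0],[[0.0062,0.0073,0],[0,0,0],0],[[0.0048,0.0083,0],[0,0,0],0],[[0.0033,0.009,0],[0,0,0],0],[[0.0017,0.0094,0],[0,0,0],0],[[0,0.0096,0],[0,0,0],0],[[-0.0017,0.0094,0],[0,0,0],0]]'; python3 g.py side7.png
```

```text
t: 7.82
eef_pos: [0.529, 0.174, 0.1073]
tool_rot: [-0.0, 0.001, 1.0, -0.002]
contact_force: [0.2, -8.2, 1.0]
gripper_width: -0.003
side pointer 184.9 mm 11.65 24
 ball phi 119.2 r 0.0878
 ball phi 29.0 r 0.0869
top pointer 183.8 mm 12.0 31
 ball phi -150.4 r 0.089
 ball phi 31.9 r 0.0857
7.925 [0.52880903 0.17564256 0.10718907] [-0.42919592 -4.40217429  0.18037378]
```

View pics/side7.png

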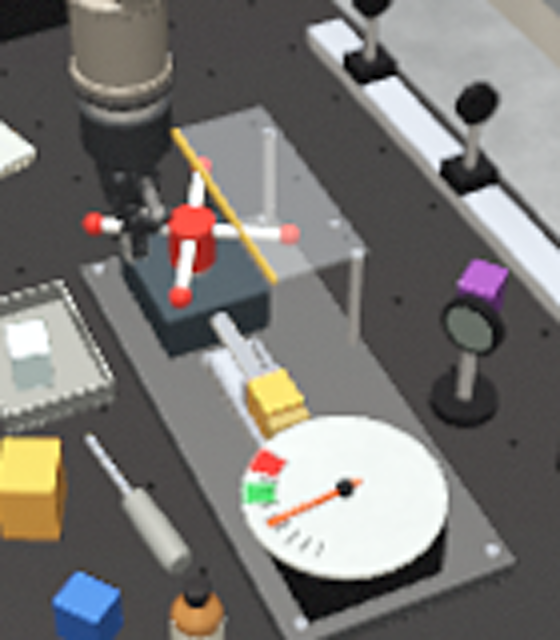

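```bash
python3 -m crank '[[[-0.0033,0.009,0],[0,0,0],0],[[-0.0048,0.0083,0],[0,0,0],0],[[-0.0062,0.0073,0],[0,0,0],0],[[-0.0058,0.005,0],[0,0,0],0],[[0,0,0],[0,0,0],0]]'; python3 g.py
python3 -m crank '[[[0.008,-0.008,0],[0,0,0],0],[[0,0,-0.025],[0,0,0],0],[[0,0,-0.025],[0,0,0],0],[[0,-0.03,0],[0,0,0],0],[[-0.008,-0.03,0],[0,0,0],0],[[-0.01,-0.025,0],[0,0,0],0],[[0,0,0],[0,0,0],0]]'; python3 g.py side8.png
```

```text
t: 8.55
eef_pos: [0.5472, 0.2047, 0.1062]
tool_rot: [-0.002, 0.0, 1.0, -0.002]
contact_force: [-2.8, -3.4, -1.4]
gripper_width: -0.0
side pointer 171.9 mm 15.45 24
 ball phi 153.7 r 0.0902
 ball phi 66.7 r 0.0861
 ball phi -19.2 r 0.0881
top pointer 171.4 mm 15.6 28
 ball phi -113.6 r 0.0872
 ball phi 67.4 r 0.0882
8.65 [0.5471732  0.2048451  0.10633309] [-3.53245302 -4.7000972  -2.20605896]
t: 9.52
eef_pos: [0.5601, 0.111, 0.158]
tool_rot: [0.001, 0.002, 1.0, -0.0]
contact_force: [1.3, -0.7, 0.1]
gripper_width: 0.003
side pointer 171.9 mm 15.45 24
 ball phi 156.6 r 0.0896
 ball phi 66.7 r 0.0861
 ball phi -19.2 r 0.0881
top pointer 171.4 mm 15.6 28
 ball phi -114.2 r 0.0877
 ball phi 156.7 r 0.0894
9.625 [0.55920083 0.114106   0.15762026] [-0.56907922 -0.27317325  0.36122148]
```

View pics/side8.png

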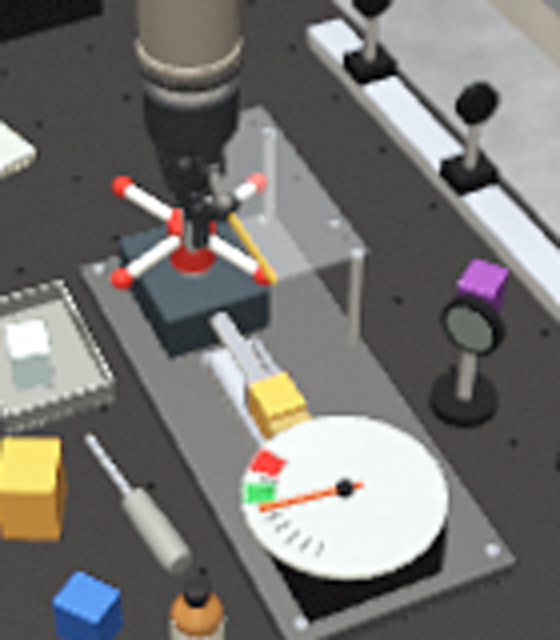

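```bash
python3 -m crank '[[[0.001,-0.001,0.015],[0,0,0],0],[[0,0,0.018],[0,0,0],0],[[0,0,0.018],[0,0,0],0],[[0,0,0],[0,0,0],0],[[0.0083,0.0048,0],[0,0,0],0],[[0.0073,0.0062,0],[0,0,0],0],[[0.0062,0.0073,0],[0,0,0],0],[[0.0048,0.0083,0],[0,0,0],0],[[0.0033,0.009,0],[0,0,0],0],[[0,0,0],[0,0,0],0]]'; python3 g.py side9.png
```

```text
t: 10.88
eef_pos: [0.5293, 0.1475, 0.1071]
tool_rot: [0.001, 0.0, 1.0, -0.0]
contact_force: [1.4, -3.1, 1.4]
gripper_width: 0.006
side pointer 164.1 mm 17.71 27
 ball phi 89.3 r 0.0874
 ball phi -1.6 r 0.0871
top pointer 163.7 mm 17.82 27
 ball phi -91.3 r 0.0883
 ball phi -0.2 r 0.0849
10.975 [0.52895979 0.14757105 0.10689596] [ 0.68620167 -3.38924516  2.37512496]
```

View pics/side9.png

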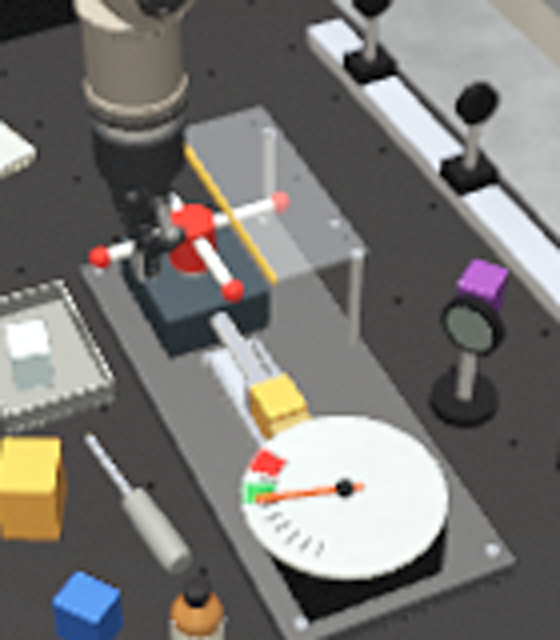

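```bash
python3 -m crank '[[[0.001,0.008,0],[0,0,0],0],[[0,0.008,0],[0,0,0],0],[[0,0,0],[0,0,0],0]]'; python3 g.py side10.png
```

```text
t: 11.35
eef_pos: [0.5277, 0.1626, 0.1064]
tool_rot: [0.0, 0.001, 1.0, -0.001]
contact_force: [1.5, -4.9, 1.0]
gripper_width: -0.0
side pointer 157.4 mm 19.67 20
 ball phi -164.3 r 0.091
 ball phi 107.2 r 0.0871
 ball phi 16.7 r 0.0872
top pointer 156.6 mm 19.91 21
 ball phi -74.4 r 0.0867
 ball phi -167.0 r 0.0884
 ball phi 18.1 r 0.085
11.45 [0.52755766 0.16264059 0.10635217] [ 1.89142282 -4.75774182  1.28752301]
```

View pics/side10.png

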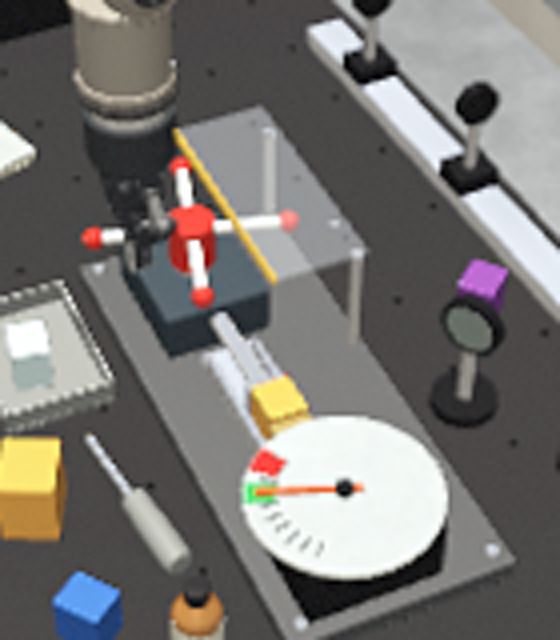

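The pointer is in mid green, at about 19.8 mm. I'll back off, raise, and check again.

```bash
python3 -m crank '[[[0,-0.01,0],[0,0,0],0],[[0,0,-0.03],[0,0,0],0],[[0,0,-0.03],[0,0,0],0],[[0.03,0,-0.04],[0,0,0],0],[[0.03,0,-0.03],[0,0,0],0],[[0,0,0],[0,0,0],0],[[0,0,0],[0,0,0],0],[[0,0,0],[0,0,0],0],[[0,0,0],[0,0,0],0]]'; python3 g.py side11.png
```

```text
t: 12.58
eef_pos: [0.4676, 0.1536, 0.2354]
tool_rot: [-0.001, 0.0, 1.0, -0.0]
contact_force: [0.5, -0.1, 0.1]
gripper_width: 0.001
side pointer 157.2 mm 19.72 22
 ball phi -163.8 r 0.0911
 ball phi 107.2 r 0.0871
 ball phi 16.7 r 0.0872
top pointer 156.6 mm 19.91 21
 ball phi -74.6 r 0.0867
 ball phi -167.0 r 0.0886
 ball phi 18.2 r 0.0851
12.675 [0.46761406 0.15366373 0.23563397] [0.01836717 0.64333691 0.40531838]
```

View pics/side11.png

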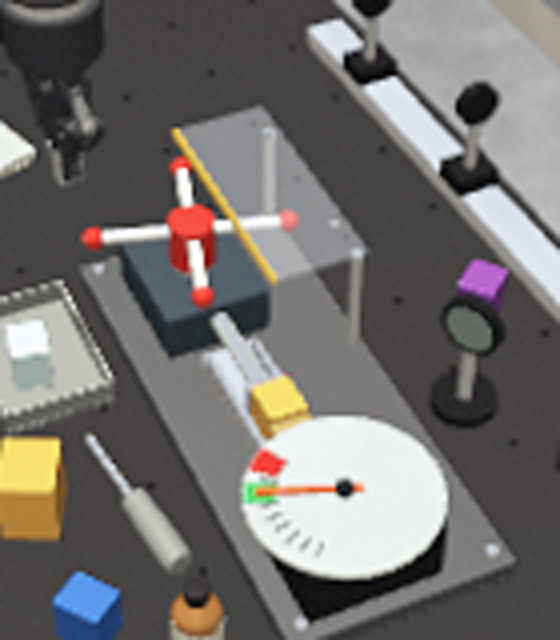

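The arm is clear and the pointer holds in the green, at crop (258,491) on the green mark.

```bash
python3 -c "
from station import bot
print(bot.hand_in())"
```

```text
the job is handed in; nothing more can be done
None
```

I wound the capstan clockwise with the closed fingers, pushing three spokes in turn in front of the guard. I then backed off, raised the arm clear and handed the job in at about 12.7 s.

My last check, with the arm clear, put the pointer at 157.2° in the side camera and 156.6° in the top camera. That is 19.7 mm and 19.9 mm of jaw travel, in mid green. It did not move when the arm let go, and the outside force on the tool was under 1 N.

The two cameras disagreed by up to 0.8 mm early in the pushing, but agreed within 0.2 mm at the end. The block looks upright between the jaws, but I had no direct reading of the squeeze force. I did not measure whether the other things had moved; they look unmoved in the side views, and I recorded no contact with them.

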